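Press the upper pill box into the travel case insert

TASK

Take the upper of the two stacked pill boxes and press it straight down, right way up, into the rectangular cutout of the open travel case until it is fully home on the cutout's floor, then let go. The cutout's two springy black lips grip its long sides, so it must be pushed in, not dropped or slammed. Leave the lower pill box and the sage canister standing where they are.

Things in the scene. Friction and masses are not known exactly. Their poses are not given: they have to be found in the camera images.
- upper_box_center (a point): Centre of the upper of two identical stacked pill boxes of frosted plastic, 70 mm long (its x) by 44 mm wide (its y) by 54 mm tall, about 90 g, rigid plain block. The point is 27 mm above its underside, which starts 54 mm above the counter. Grip it across the 44 mm width; either end may face either way in the cutout. Home, it stands 26 mm proud of the insert.
- pocket (a point): Floor centre of the 94 (x) x 84 (y) x 28 mm deep rectangular cutout in the grey insert of the fixed white case (180 x 280 mm, lid flat beyond); floor 10 mm, insert top 38 mm above the counter. z up. Sprung black lips on the long sides: gap 68 mm at the top, 38 mm from 20 mm down. A box laid in stops about 12 mm high; 5 to 15 N pushes it home: centre 27 mm above this point, long axis along x.
- lower_box_center (a point): The lower pill box, same size, standing on the counter under the upper one; the point is its centre, 27 mm above its underside. It stays where it is.
- canister: Sage ceramic canister with a lid and a small wooden knob, 102 mm across and 132 mm tall, about 0.7 kg, standing on the counter some 13 cm or more from the pill boxes (centre to centre); origin at the centre of its underside. It stays where it is.
Mind the look-alikes: they are no part of the job. Leave any green or pink look-alike of the part that bears upper_box_center alone.

How it is judged:
By the outcome, as a careful person would: the job done as asked, in the order asked, and still so for the second after the job is handed in, with the robot touching nothing.
It also fails if it takes over 35 s, if anything falls off the work surface, if the arm or the gripper's body presses on something with over 40 N, if the wrist force passes 120 N, or if a joint passes its speed limit or range.

ROBOT

A 6-joint arm with a two-finger parallel gripper is mounted at the origin on the work surface. World frame = base frame: x ahead of the robot, y to its left, z up, the work surface at z = 0. Lengths are in m, angles in rad, forces in N, time in s.
With the tool pointing down it reaches from about 0.375 to 0.9 m from the base axis. Payload 3.1 kg.
Tool frame: the origin (TCP) lies midway between the tips of the shut fingers; the grasp point (between the pads) lies 19 mm behind it; z points along the fingers, y is the line along which they close (so a half turn about z gives the same grasp; the last joint's range is limited). The gripper opens to 85 mm and grips with 20 to 120 N. Pads are 22 mm wide; open, the fingers measure 114 mm over their backs; the gripper's body (76 mm by 85 mm) begins 54 mm behind the grasp point. The pads swing forward as they close: fully open they stand 13 mm farther back than shut.
Start: joints at [-1.516, 0.527, 1.433, -0, 1.181, -0.178], TCP at [0.145, -0.608, 0.231] pointing down, gripper open.
Joint ranges: [-3.08, 3.08], [-0.75, 2.2], [0.22, 2.44], [-1.43, 4.57], [0, 2.65], [-2.85, 2.85]. Speed limits (rad/s): [2.79, 2.79, 3.14, 3.14, 3.14, 3.14].

INTERFACE

Orientations are given as a unit quaternion [x, y, z, w].
In Python, from station import manip gives the robot as it stands. The module is installed in compiled form; this text tells all that it offers.
- The arm moves only by the tool apply_moves, never from a script. Its arguments are lists of equal length, an entry for each row: "claw": the gripper's target within -1 to 1 (fully open at 1, half-way at 0, shut at -1); "travel": the shift along the tool's x, y, z scaled (see below), a list of three; "turn": the turn, a rotation vector about the tool's x, y, z scaled (see below), a list of three. In form: {"claw": [claw, ...], "travel": [[dx, dy, dz], ...], "turn": [[rx, ry, rz], ...]}. A call has 1 to 5 rows; each row is the pose to reach, as a shift and turn from the pose commanded when the call began, along the tool's axes at that moment, turning the shorter way round; what a row does not reach only later rows make up. The controller multiplies each number of a shift by 800 mm and each number of a turn by 180 degrees. A row lasts 1/12 s, in which the tool goes at most 41.7 mm and 7.16 degrees, less where a joint would pass 70% of its speed; a pose out of reach is approached as far as the arm can. A call with a number of a shift or a turn outside -1 to 1 is refused whole. A call with a gripper value outside its range is refused whole. The fingers move at their own pace and stop on an object; "newtons" is the grip in N (left out, the last holds). Time passes only in rows, so rows that repeat a pose let the fingers close. It gives the time, the measured TCP pose, the force, the opening and the grip force at its end, in the units of the state.
- manip.sense(): the state, without advancing time (a new reading comes with each control period).
- manip.snapshot(name): name is "side" or "top" or "wrist"; returns a dict with "pixels" (400x640x3 uint8, red, green, blue), "depth" (400x640 float32, m along the optical axis (not along the pixel's ray), 0 where there is no reading), "intrinsics" (3x3 intrinsics, pixels), "R" (3x3) and "t" (3): a world point X has camera coordinates R X + t. Camera axes: x right, y down, z forward; pixel columns grow to the right and rows downward; lengths in m; the calibration is good to about 2 mm. The wrist camera is an equidistant fisheye: a pixel r from the principal point sees the ray r / f radians off the axis. A picture is of the moment at which its call begins.
- manip.sign_off(): hands the job in; it is judged then, once.
The state is a dict: "t": time; "q": joint angles; "qd": joint speeds; "tau": joint torques, N m; "tcp_pos": TCP position; "tool_rot": TCP orientation; "force": force on the tool from outside, world axes, zero at the start; "ft_torque": the same for the moment, N m; "finger_gap": opening from 0.0 (shut) to 1.0 (fully open); "gripper_force": force on a finger pad.
Only numpy, scipy, OpenCV 4.12 (cv2) and the standard library are available. Lean on these libraries where they do the work, as an engineer would, in place of code of your own. Each camera call takes 0.05 s, during which the arm holds its last target. There are 200 camera calls.

## Working session

There is one attempt and no reset: what is moved stays moved. The work goes in short steps, Python scripts to look and compute and a tool call to move; the robot and the scene stay as the last step left them, time stands still between calls to the robot, and variables do not carry over. Pictures are saved under pics/ and viewed, at most 10 in all, crops included, and the job is handed in when it is done.

Besides the shell and the picture viewer there is one more tool, called after ">>>" as a command line: name --argument value ..., lists and objects as JSON in quotes. apply_moves: Moves the arm, as the interface text tells. Shifts and turns lie within -1 to 1; 1 stands for 800 mm of shift or 180 degrees of turn. Its arguments: {"type":"object","properties":{"claw":{"type":"array","items":{"type":"number"}},"travel":{"type":"array","items":{"type":"array","items":{"type":"number"}}},"turn":{"type":"array","items":{"type":"array","items":{"type":"number"}}},"newtons":{"type":"number"}},"required":["claw","travel","turn"]}

```bash
mkdir -p pics
cat > h.py <<'E'
from station import manip
import numpy as np, cv2
def snap(n,f=None):
    s=manip.snapshot(n)
    if f: cv2.imwrite('pics/'+f,s['pixels'][:,:,::-1])
    return s
def world(s,u,v,d=None):
    K=s['intrinsics'];d=s['depth'][v,u] if d is None else d
    return s['R'].T@(np.array([(u-K[0,2])/K[0,0],(v-K[1,2])/K[1,1],1])*d-s['t'])
def cloud(s):
    K=s['intrinsics'];v,u=np.mgrid[:400,:640];d=s['depth']
    p=np.stack([(u-K[0,2])/K[0,0]*d,(v-K[1,2])/K[1,1]*d,d],-1)-s['t']
    return p@s['R']
E
python3 - <<'E'
from h import *
a=snap('top');b=snap('side')
cv2.imwrite('pics/a.png',a['pixels'][:,:,::-1]);cv2.imwrite('pics/b.png',b['pixels'][:,:,::-1])
np.set_printoptions(precision=3,suppress=True)
for s in(a,b):print(s['intrinsics'],-s['R'].T@s['t'],s['R'])
print(manip.sense())
E
```

```text
[[450.283   0.    323.717]
 [  0.    450.283 194.675]
 [  0.      0.      1.   ]] [ 0.441 -0.136  0.833] [[ 0.025 -0.999 -0.029]
 [-0.988 -0.02  -0.152]
 [ 0.151  0.032 -0.988]]
[[418.215   0.    318.438]
 [  0.    418.215 204.553]
 [  0.      0.      1.   ]] [ 0.257 -0.54   0.676] [[ 0.831 -0.556 -0.001]
 [-0.422 -0.629 -0.653]
 [ 0.363  0.543 -0.757]]
{'t': 0.1, 'q': array([-1.515,  0.528,  1.434, -0.   ,  1.181, -0.178]), 'qd': array([ 0.002, -0.003, -0.002,  0.001,  0.   , -0.002]), 'tau': array([  0.001, -44.33 , -17.859,  -0.   ,   0.004,   0.   ]), 'tcp_pos': array([ 0.145, -0.607,  0.23 ]), 'tool_rot': array([ 0.993,  0.117,  0.   , -0.001]), 'force': array([-0.565, -0.527,  0.931]), 'ft_torque': array([-0.005, -0.014, -0.006]), 'gripper_force': 0.0, 'finger_gap': 1.0027738107630835}
```

View pics/a.png

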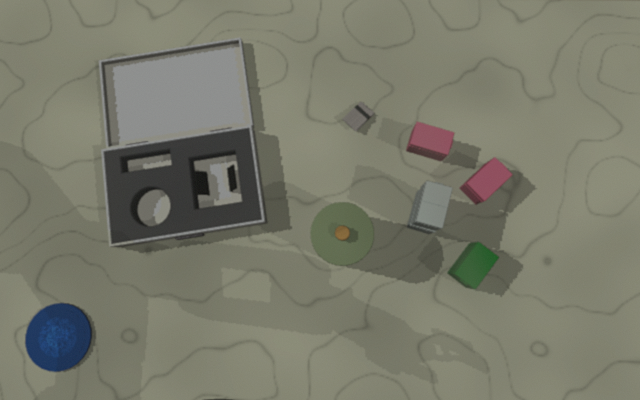

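View pics/b.png

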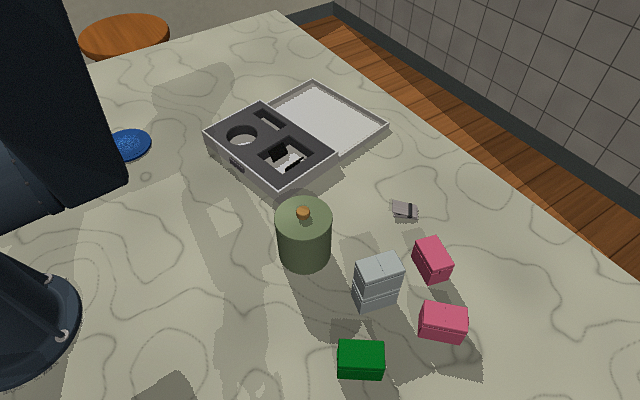

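The top view shows these candidates for the wanted box:
- the frosted grey stack at (431,205), also at (378,280) in the side view
- pink look-alikes at (431,141) and (487,180)
- a green look-alike at (473,265)

I choose the grey stack. The cutout with black lips is at (217,180) and the canister is at (342,233).

```bash
cat > m.py <<'E'
from h import *
np.set_printoptions(precision=4,suppress=True)
a=snap('top');P=cloud(a);Z=P[...,2];im=a['pixels']
ok=a['depth']>0
def rect(m,name):
    n,l,st,c=cv2.connectedComponentsWithStats(m.astype(np.uint8))
    i=1+np.argmax(st[1:,4]);q=P[l==i]
    r=cv2.minAreaRect(q[:,:2].astype(np.float32)*1000)
    print(name,len(q),'rect',r,'z',np.median(q[:,2]),'mean',q.mean(0),'px',c[i]);return l==i
v,u=np.mgrid[:400,:640]
box=rect(ok&(abs(Z-.108)<.008)&(abs(u-431)<35)&(abs(v-200)<35),'box')
rect(ok&(abs(Z-.132)<.01)&(u>300)&(u<390)&(v>180),'can')
rect(ok&(abs(Z-.038)<.006)&(u>95)&(u<270)&(v>115)&(v<255),'insert')
# pocket: dark lips + floor inside; hole = not at insert height
hole=ok&(Z<.033)&(u>188)&(u<246)&(v>148)&(v<213)
rect(hole,'pocket hole')
g=im.astype(int).sum(2)
rect((g<60)&(u>190)&(u<215)&(v>150)&(v<212),'lipL');rect((g<60)&(u>220)&(u<243)&(v>150)&(v<212),'lipR')
b=snap('side')
A=cv2.resize(im[140:270,370:520],(690,598))[:,:,::-1]
B=cv2.resize(im[135:225,180:260],None,fx=6,fy=6,interpolation=cv2.INTER_CUBIC)[:,:,::-1]
cv2.imwrite('pics/c1.png',np.hstack([cv2.resize(A,(400,346)),cv2.resize(B,(308,346))]))
E
python3 m.py
```

```text
box 1208 rect ((541.8170166015625, -290.6190490722656), (44.08043670654297, 72.01655578613281), 75.2067642211914) z 0.1079507733594611 mean [ 0.5404 -0.2899  0.1079] px [433.6664 204.0654]
can 180 rect ((489.6427001953125, -142.11422729492188), (22.04483413696289, 22.08230209350586), 45.10300827026367) z 0.1318295002168388 mean [ 0.4896 -0.1423  0.1317] px [341.6333 232.45  ]
insert 10953 rect ((574.4059448242188, 149.0537872314453), (185.40260314941406, 281.62603759765625), 10.453530311584473) z 0.038273148001469894 mean [0.5732 0.1516 0.0382] px [179.4146 186.3018]
pocket hole 2147 rect ((588.6893920898438, 90.14036560058594), (94.22117614746094, 83.61254119873047), 10.306085586547852) z 0.010983398645514805 mean [0.5908 0.0936 0.0142] px [215.3014 179.5217]
lipL 2 rect ((563.0255126953125, 110.32632446289062), (0.9784203767776489, 0.0), 124.12897491455078) z 0.026501158958973408 mean [0.563  0.1103 0.0265] px [203.5 193. ]Traceback (most recent call last):
  File "m.py", line 18, in <module>
    rect((g<60)&(u>190)&(u<215)&(v>150)&(v<212),'lipL');rect((g<60)&(u>220)&(u<243)&(v>150)&(v<212),'lipR')
                                                        ~~~~^^^^^^^^^^^^^^^^^^^^^^^^^^^^^^^^^^^^^^^^^^^^^^^
  File "m.py", line 7, in rect
    i=1+np.argmax(st[1:,4]);q=P[l==i]
        ~~~~~~~~~^^^^^^^^^^
    return _wrapfunc(a, 'argmax', axis=axis, out=out, **kwds)
    return bound(*args, **kwds)
ValueError: attempt to get argmax of an empty sequence
```

```bash
cat >> h.py <<'E'
from scipy.spatial.transform import Rotation as Ro
def goal(p,yaw):
    """numbers for the move to TCP p, tool down, tool x at yaw deg"""
    s=manip.sense();R0=Ro.from_quat(s['tool_rot'])
    h=np.radians(yaw)/2;R1=Ro.from_quat([np.cos(h),np.sin(h),0,0])
    tr=R0.inv().apply(np.array(p)-s['tcp_pos'])/.8
    tu=(R0.inv()*R1).as_rotvec()/np.pi
    print('t',round(s['t'],2),'tcp',s['tcp_pos'].round(4),'gap',round(s['finger_gap'],3),'F',s['force'].round(1),'grip',s['gripper_force'],'\n travel',tr.round(4),'turn',tu.round(4),'rows',np.ceil(max(np.linalg.norm(tr)*800/41.7,np.linalg.norm(tu)*180/7.16)))
E
sed -i '/^rect((g<60/d' m.py; python3 m.py | cut -c1-120
python3 -c "
from h import *
goal([.5418,-.2906,.24],-14.8)"
```

```text
box 1212 rect ((541.6699829101562, -290.6398010253906), (44.688880920410156, 71.9287109375), 74.83876037597656) z 0.1079
can 179 rect ((489.7511291503906, -142.8648223876953), (23.314281463623047, 21.822635650634766), 1.1830741167068481) z 0
insert 10936 rect ((575.9722290039062, 149.27981567382812), (182.05752563476562, 281.5106506347656), 10.209504127502441)
pocket hole 2149 rect ((588.8019409179688, 90.15045166015625), (93.90292358398438, 83.95082092285156), 10.61864662170410
t 0.25 tcp [ 0.1448 -0.6076  0.2309] gap 0.999 F [-0.3  0.5  0.1] grip 0.0 
 travel [ 0.5745 -0.2706 -0.0111] turn [-0.0003  0.      0.1566] rows 13.0
```

View pics/c1.png

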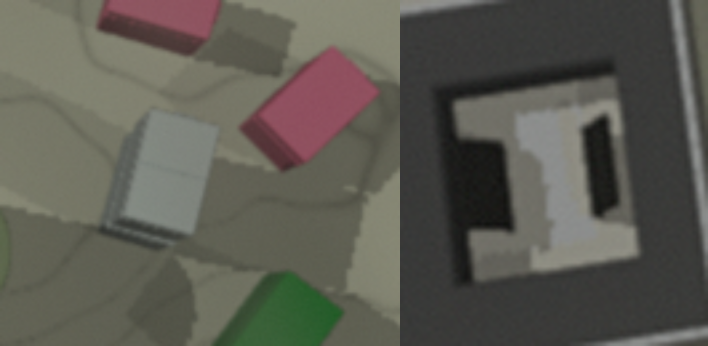

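The crop confirms it: the frosted grey stack is at (165,170) in the crop, apart from the pink and green boxes. The cutout's black lips are on its left and right, along world ±y.

>>> apply_moves --claw '[1, 1, 1, 1, 1]' --travel '[[0.23, -0.108, -0.01], [0.23, -0.108, -0.01], [0.23, -0.108, -0.01], [0.23, -0.108, -0.01], [0.23, -0.108, -0.01]]' --turn '[[0, 0, 0], [0, 0, 0], [0, 0, 0], [0, 0, 0], [0, 0, 0]]' --newtons 50

```text
t: 0.67
tcp_pos: [0.3052, -0.4794, 0.2393]
tool_rot: [0.993, 0.117, 0.0, -0.0]
force: [1.0, 0.1, 0.2]
finger_gap: 1.001
gripper_force: 0.0
```

>>> apply_moves --claw '[1, 1, 1, 1, 1]' --travel '[[0.23, -0.108, 0], [0.23, -0.108, 0], [0.23, -0.108, 0], [0.23, -0.108, 0], [0.23, -0.108, 0]]' --turn '[[0, 0, 0], [0, 0, 0], [0, 0, 0], [0, 0, 0], [0, 0, 0]]'

```text
t: 1.08
tcp_pos: [0.4645, -0.3526, 0.2394]
tool_rot: [0.993, 0.117, 0.0, -0.0]
force: [-0.2, -0.6, -0.3]
finger_gap: 0.999
gripper_force: 0.0
```

>>> apply_moves --claw '[1, 1, 1, 1, 1]' --travel '[[0.1145, -0.0546, 0], [0.1145, -0.0546, 0], [0.1145, -0.0546, 0], [0.1145, -0.0546, 0], [0.1145, -0.0546, 0]]' --turn '[[0, 0, 0.1566], [0, 0, 0.1566], [0, 0, 0.1566], [0, 0, 0.1566], [0, 0, 0.1566]]'

```text
t: 1.5
tcp_pos: [0.5429, -0.2893, 0.239]
tool_rot: [0.992, -0.128, -0.0, -0.0]
force: [-1.0, 0.3, -0.8]
finger_gap: 0.997
gripper_force: 0.0
```

```bash
python3 -c "
from h import *
goal([.5418,-.2906,.08],-15)
w=snap('wrist','w1.png')"
```

```text
t 1.5 tcp [ 0.5429 -0.2893  0.239 ] gap 0.997 F [-1.   0.3 -0.8] grip 0.0 
 travel [-0.0009  0.0019  0.1988] turn [-0.      0.0001  0.0015] rows 4.0
```

View pics/w1.png

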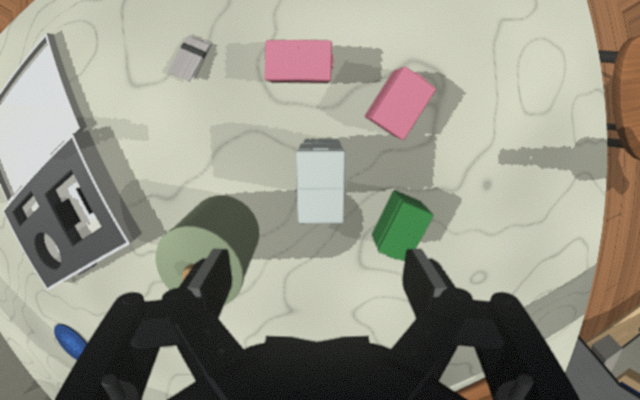

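The wrist view shows the box centred between the fingers at (320,185) and square to them. The pink, green and canister items are clear of the finger paths, so I descend and close.

>>> apply_moves --claw '[1, 1, 1, 1, 1]' --travel '[[0, 0.001, 0.05], [-0.001, 0.002, 0.1], [-0.001, 0.002, 0.14], [-0.001, 0.002, 0.18], [-0.001, 0.002, 0.199]]' --turn '[[0, 0, 0], [0, 0, 0], [0, 0, 0], [0, 0, 0], [0, 0, 0]]'

```text
t: 1.97
tcp_pos: [0.5375, -0.2917, 0.0761]
tool_rot: [0.992, -0.128, -0.003, -0.002]
force: [0.2, -0.4, 0.3]
finger_gap: 1.002
gripper_force: 0.0
```

>>> apply_moves --claw '[0.3, 0.1, -0.1, -0.3, -0.4]' --travel '[[0, 0, 0], [0, 0, 0], [0, 0, 0], [0, 0, 0], [0, 0, 0]]' --turn '[[0, 0, 0], [0, 0, 0], [0, 0, 0], [0, 0, 0], [0, 0, 0]]'

```text
t: 2.38
tcp_pos: [0.5416, -0.2933, 0.0821]
tool_rot: [0.992, -0.129, 0.002, 0.001]
force: [-0.1, -0.4, 2.8]
finger_gap: 0.503
gripper_force: 51.5
```

>>> apply_moves --claw '[-0.6, -0.6, -0.6, -0.6, -0.6]' --travel '[[0, 0, 0], [0, 0, 0], [0, 0, 0], [0, 0, 0], [0, 0, 0]]' --turn '[[0, 0, 0], [0, 0, 0], [0, 0, 0], [0, 0, 0], [0, 0, 0]]'

```text
t: 2.8
tcp_pos: [0.5416, -0.2933, 0.0821]
tool_rot: [0.992, -0.128, 0.002, 0.001]
force: [-0.5, -1.2, 5.8]
finger_gap: 0.507
gripper_force: 51.9
```

```bash
python3 -c "
from h import *
goal([.5418,-.2906,.08],-15)
b=snap('side')['pixels'][180:360,280:480]
cv2.imwrite('pics/s2.png',cv2.resize(b,None,fx=3,fy=3)[:,:,::-1])"
```

```text
t 2.8 tcp [ 0.5416 -0.2933  0.0821] gap 0.507 F [-0.5 -1.2  5.8] grip 51.89071297645569 
 travel [-0.0006 -0.0033  0.0026] turn [ 0.0007 -0.0011  0.0014] rows 1.0
```

View pics/s2.png

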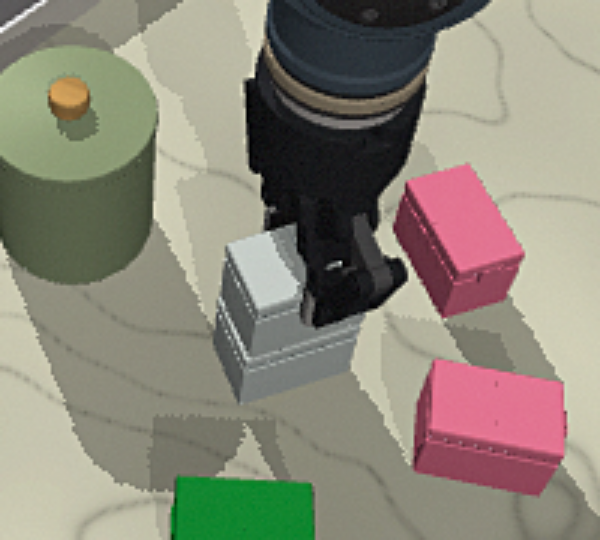

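The box is gripped (gap 0.507, about 43 mm). The fingertips sit at mid-height of the upper box and the lower box is undisturbed. Next I lift straight up, slowly at first.

>>> apply_moves --claw '[-0.6, -0.6, -0.6, -0.6, -0.6]' --travel '[[0, 0, -0.005], [0, 0, -0.015], [0, 0, -0.035], [0, 0, -0.065], [0, 0, -0.1]]' --turn '[[0, 0, 0], [0, 0, 0], [0, 0, 0], [0, 0, 0], [0, 0, 0]]'

```text
t: 3.27
tcp_pos: [0.5393, -0.2911, 0.1597]
tool_rot: [0.992, -0.129, -0.002, -0.001]
force: [-0.1, 0.4, -0.7]
finger_gap: 0.502
gripper_force: 50.9
```

>>> apply_moves --claw '[-0.6, -0.6, -0.6, -0.6, -0.6]' --travel '[[0, 0, -0.04], [0, 0, -0.08], [0, 0, -0.12], [0, 0, -0.12], [0, 0, -0.12]]' --turn '[[0, 0, 0], [0, 0, 0], [0, 0, 0], [0, 0, 0], [0, 0, 0]]'

```text
t: 3.68
tcp_pos: [0.5414, -0.2927, 0.2589]
tool_rot: [0.992, -0.129, 0.002, 0.001]
force: [0.4, 1.0, -1.7]
finger_gap: 0.506
gripper_force: 51.0
```

```bash
python3 -c "
from h import *
goal([.5888,.0901,.26],10.3)
s=snap('side');b=s['pixels'][80:360,200:500]
cv2.imwrite('pics/s3.png',cv2.resize(b,None,fx=2,fy=2)[:,:,::-1])
P=cloud(snap('top'));m=(abs(P[...,2]-.054)<.006)&(abs(P[...,0]-.54)<.06)&(abs(P[...,1]+.29)<.05);print(cv2.minAreaRect(P[m][:,:2].astype('f')*1000),m.sum())"
```

```text
t 3.68 tcp [ 0.5414 -0.2927  0.2589] gap 0.506 F [ 0.4  1.  -1.7] grip 51.016860008239746 
 travel [-0.0648 -0.4778 -0.0026] turn [ 0.001  -0.0014 -0.1393] rows 10.0
((0.0, 0.0), (0.0, 0.0), 0.0) 0
```

View pics/s3.png

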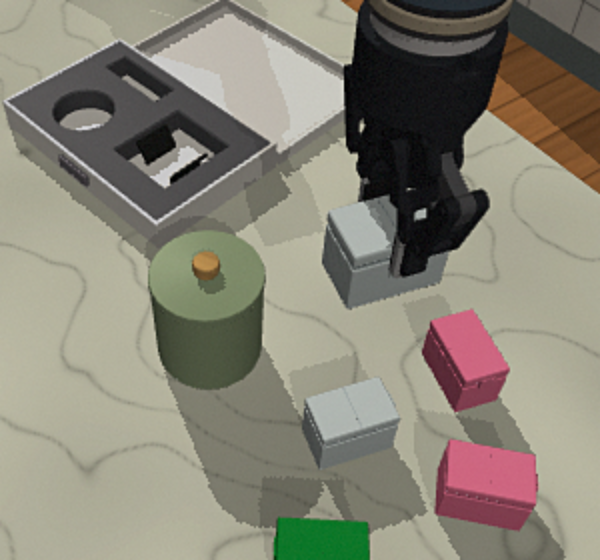

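The upper box is held level and the lower box is still standing at (350,425) in the crop. I carry it over, above the canister's height.

>>> apply_moves --claw '[-0.6, -0.6, -0.6, -0.6, -0.6]' --travel '[[-0.004, -0.03, 0], [-0.01, -0.08, 0], [-0.017, -0.13, 0], [-0.024, -0.18, 0], [-0.031, -0.23, 0]]' --turn '[[0, 0, 0], [0, 0, 0], [0, 0, 0], [0, 0, 0], [0, 0, 0]]'

```text
t: 4.2
tcp_pos: [0.5621, -0.1059, 0.2538]
tool_rot: [0.992, -0.129, -0.002, -0.001]
force: [1.1, 0.2, -0.9]
finger_gap: 0.508
gripper_force: 51.1
```

>>> apply_moves --claw '[-0.6, -0.6, -0.6, -0.6, -0.6]' --travel '[[-0.007, -0.05, 0], [-0.014, -0.1, 0], [-0.02, -0.15, 0], [-0.028, -0.2, 0], [-0.034, -0.24, 0]]' --turn '[[0, 0, -0.035], [0, 0, -0.07], [0, 0, -0.1], [0, 0, -0.13], [0, 0, -0.139]]'

```text
t: 4.62
tcp_pos: [0.5846, 0.0877, 0.2538]
tool_rot: [0.996, 0.092, -0.002, -0.001]
force: [1.1, -0.4, -0.8]
finger_gap: 0.505
gripper_force: 51.0
```

>>> apply_moves --claw '[-0.6, -0.6, -0.6]' --travel '[[0, 0, 0], [0, 0, 0], [0, 0, 0]]' --turn '[[0, 0, 0], [0, 0, 0], [0, 0, 0]]'

```text
t: 4.87
tcp_pos: [0.5853, 0.0844, 0.2544]
tool_rot: [0.996, 0.089, -0.002, 0.0]
force: [0.3, 0.6, -1.5]
finger_gap: 0.502
gripper_force: 51.2
```

```bash
python3 -c "
from h import *
goal([.5888,.0901,.1],10.3)
s=snap('wrist','w2.png')
"
```

```text
t 4.87 tcp [0.5853 0.0844 0.2544] gap 0.502 F [ 0.3  0.6 -1.5] grip 51.18222177028656 
 travel [ 0.0063 -0.0061  0.193 ] turn [-0.0001  0.0012 -0.0002] rows 4.0
```

View pics/w2.png

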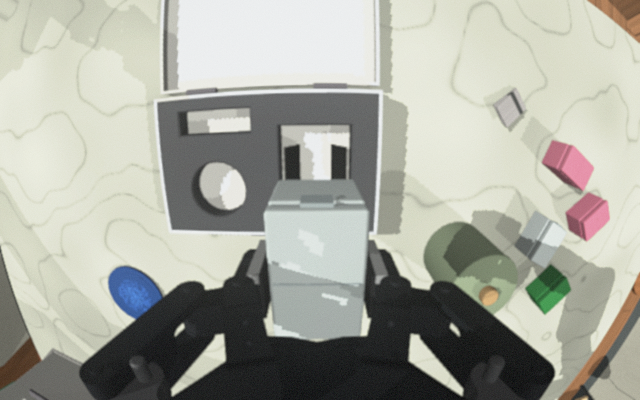

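The wrist view shows the box square with the cutout, whose lips are at (292,160) and (340,160). The box is within about 6 mm sideways. I correct that and go down to hover.

>>> apply_moves --claw '[-0.6, -0.6, -0.6, -0.6, -0.6]' --travel '[[0.003, -0.004, 0.04], [0.006, -0.006, 0.09], [0.006, -0.006, 0.14], [0.006, -0.006, 0.175], [0.006, -0.006, 0.19]]' --turn '[[0, 0, 0], [0, 0.001, 0], [0, 0.001, 0], [0, 0.001, 0], [0, 0.001, 0]]'

```text
t: 5.33
tcp_pos: [0.5869, 0.0883, 0.0995]
tool_rot: [0.996, 0.088, -0.003, -0.001]
force: [-0.8, 0.0, -1.4]
finger_gap: 0.502
gripper_force: 51.2
```

>>> apply_moves --claw '[-0.6, -0.6, -0.6]' --travel '[[0, 0, 0], [0, 0, 0], [0, 0, 0]]' --turn '[[0, 0, 0], [0, 0, 0], [0, 0, 0]]'

```text
t: 5.58
tcp_pos: [0.592, 0.0894, 0.106]
tool_rot: [0.996, 0.089, 0.004, 0.0]
force: [0.2, 0.6, -0.3]
finger_gap: 0.505
gripper_force: 51.2
```

```bash
python3 -c "
from h import *
goal([.5888,.0901,.055],10.3)
s=snap('top')
P=cloud(s);v,u=np.mgrid[:400,:640];im=s['pixels'].astype(int)
m=(abs(P[...,2]-.126)<.01)&(abs(P[...,0]-.589)<.06)&(abs(P[...,1]-.09)<.03);q=P[m];print(m.sum(),q.min(0),q.max(0))
cv2.imwrite('pics/t4.png',cv2.resize(s['pixels'][110:260,100:280],None,fx=4,fy=4)[:,:,::-1])
"
```

```text
t 5.58 tcp [0.592  0.0894 0.106 ] gap 0.505 F [ 0.2  0.6 -0.3] grip 51.17387294769287 
 travel [-0.0042 -0.0016  0.0637] turn [ 0.0003 -0.0022 -0.0007] rows 2.0
627 [0.55356631 0.06009973 0.11605166] [0.5916599  0.11549007 0.13557633]
```

View pics/t4.png

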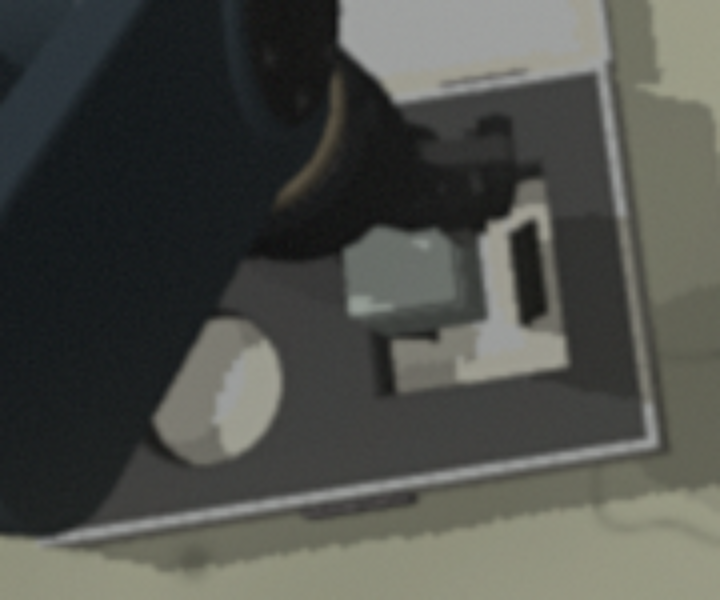

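The top view shows the box over the cutout with margin on both sides. I make a small correction and lower it to first contact while watching the force.

>>> apply_moves --claw '[-0.6, -0.6, -0.6, -0.6, -0.6]' --travel '[[-0.003, -0.001, 0.01], [-0.004, -0.001, 0.022], [-0.004, -0.001, 0.034], [-0.004, -0.001, 0.046], [-0.004, -0.001, 0.055]]' --turn '[[0, 0, 0], [0, -0.001, 0], [0, -0.001, 0], [0, -0.001, 0], [0, -0.001, 0]]'

```text
t: 6.05
tcp_pos: [0.5864, 0.0905, 0.0586]
tool_rot: [0.996, 0.089, -0.001, -0.0]
force: [-0.1, 0.2, -1.2]
finger_gap: 0.506
gripper_force: 51.2
```

>>> apply_moves --claw '[-0.6, -0.6, -0.6, -0.6]' --travel '[[0, 0, 0], [0, 0, 0], [0, 0, 0], [0, 0, 0]]' --turn '[[0, 0, 0], [0, 0, 0], [0, 0, 0], [0, 0, 0]]'

```text
t: 6.38
tcp_pos: [0.5874, 0.0904, 0.0604]
tool_rot: [0.996, 0.089, 0.0, 0.0]
force: [-0.5, 0.2, -0.3]
finger_gap: 0.502
gripper_force: 51.2
```

```bash
python3 -c "
from h import *
goal([.5888,.0901,.038],10.3)"
```

```text
t 6.38 tcp [0.5874 0.0904 0.0604] gap 0.502 F [-0.5  0.2 -0.3] grip 51.189560294151306 
 travel [0.0016 0.0007 0.028 ] turn [ 0.0001 -0.0003 -0.0004] rows 1.0
```

>>> apply_moves --claw '[-0.6, -0.6, -0.6, -0.6, -0.6]' --travel '[[0.001, 0, 0.003], [0.001, 0, 0.006], [0.001, 0, 0.009], [0.001, 0, 0.012], [0.001, 0, 0.014]]' --turn '[[0, 0, 0], [0, 0, 0], [0, 0, 0], [0, 0, 0], [0, 0, 0]]'

```text
t: 6.8
tcp_pos: [0.5887, 0.0899, 0.0493]
tool_rot: [0.996, 0.089, 0.001, 0.001]
force: [0.8, -2.2, 5.4]
finger_gap: 0.508
gripper_force: 51.8
```

>>> apply_moves --claw '[-0.6, -0.6, -0.6, -0.6, -0.6]' --travel '[[0, 0, 0.002], [0, 0, 0.004], [0, 0, 0.006], [0, 0, 0.006], [0, 0, 0.006]]' --turn '[[0, 0, 0], [0, 0, 0], [0, 0, 0], [0, 0, 0], [0, 0, 0]]'

```text
t: 7.22
tcp_pos: [0.5889, 0.0899, 0.0442]
tool_rot: [0.996, 0.089, 0.001, 0.0]
force: [2.5, -3.9, 0.8]
finger_gap: 0.503
gripper_force: 51.5
```

>>> apply_moves --claw '[-0.6, -0.6, -0.6, -0.6]' --travel '[[0, 0, 0.002], [0, 0, 0.003], [0, 0, 0.004], [0, 0, 0.004]]' --turn '[[0, 0, 0], [0, 0, 0], [0, 0, 0], [0, 0, 0]]'

```text
t: 7.55
tcp_pos: [0.5878, 0.0903, 0.0406]
tool_rot: [0.996, 0.089, -0.0, 0.0]
force: [1.6, -4.3, -0.3]
finger_gap: 0.51
gripper_force: 51.5
```

>>> apply_moves --claw '[-0.6, -0.6, -0.6, -0.6]' --travel '[[0, 0, 0.001], [0, 0, 0.002], [0, 0, 0.003], [0, 0, 0.003]]' --turn '[[0, 0, 0], [0, 0, 0], [0, 0, 0], [0, 0, 0]]'

```text
t: 7.88
tcp_pos: [0.5875, 0.0905, 0.0383]
tool_rot: [0.996, 0.089, -0.0, 0.0]
force: [2.1, -4.5, 1.1]
finger_gap: 0.504
gripper_force: 51.6
```

>>> apply_moves --claw '[-0.6, -0.6, -0.6, -0.6]' --travel '[[0, 0, 0.001], [0, 0, 0.002], [0, 0, 0.002], [0, 0, 0.002]]' --turn '[[0, 0, 0], [0, 0, 0], [0, 0, 0], [0, 0, 0]]'

```text
t: 8.22
tcp_pos: [0.5875, 0.0905, 0.0381]
tool_rot: [0.996, 0.089, -0.0, 0.0]
force: [-2.4, -4.8, 9.1]
finger_gap: 0.509
gripper_force: 52.5
```

```bash
python3 -c "
from h import *
goal([.5888,.0901,.038],10.3)
s=snap('side');P=cloud(s)
m=(abs(P[...,2]-.068)<.016)&(abs(P[...,0]-.589)<.035)&(abs(P[...,1]-.09)<.022)
print(m.sum(),np.percentile(P[m][:,2],[5,25,50,75,95]))
cv2.imwrite('pics/s5.png',cv2.resize(s['pixels'][70:220,180:360],None,fx=4,fy=4)[:,:,::-1])
"
```

```text
t 8.22 tcp [0.5875 0.0905 0.0381] gap 0.509 F [-2.4 -4.8  9.1] grip 52.474427819252014 
 travel [0.0015 0.0008 0.0001] turn [ 0.0001  0.0001 -0.0003] rows 1.0
248 [0.06211203 0.06333746 0.06405716 0.06489538 0.07212837]
```

View pics/s5.png

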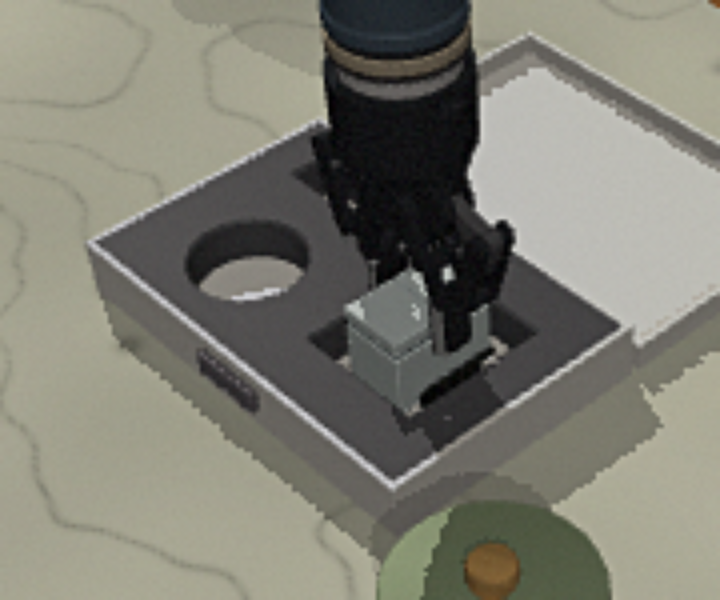

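The box is home: its top is at z = 0.064 and the descent stopped at 0.038 m with the force rising on the floor. I give one last gentle press, then open slightly and back straight up.

>>> apply_moves --claw '[-0.6, -0.6, -0.6]' --travel '[[0, 0, 0.001], [0, 0, 0.001], [0, 0, 0.001]]' --turn '[[0, 0, 0], [0, 0, 0], [0, 0, 0]]'

```text
t: 8.52
tcp_pos: [0.5875, 0.0905, 0.038]
tool_rot: [0.996, 0.089, -0.0, 0.0]
force: [-2.8, -5.3, 14.1]
finger_gap: 0.507
gripper_force: 53.0
```

>>> apply_moves --claw '[0.1, 0.2, 0.25, 0.25, 0.25]' --travel '[[0, 0, -0.001], [0, 0, -0.002], [0, 0, -0.004], [0, 0, -0.004], [0, 0, -0.004]]' --turn '[[0, 0, 0], [0, 0, 0], [0, 0, 0], [0, 0, 0], [0, 0, 0]]'

```text
t: 8.93
tcp_pos: [0.5871, 0.0912, 0.0389]
tool_rot: [0.996, 0.089, -0.001, -0.0]
force: [-0.1, -0.8, -0.3]
finger_gap: 0.623
gripper_force: 0.0
```

>>> apply_moves --claw '[0.3, 0.3, 0.3, 0.3, 0.3]' --travel '[[0, 0, -0.01], [0, 0, -0.025], [0, 0, -0.05], [0, 0, -0.09], [0, 0, -0.13]]' --turn '[[0, 0, 0], [0, 0, 0], [0, 0, 0], [0, 0, 0], [0, 0, 0]]'

```text
t: 9.35
tcp_pos: [0.5871, 0.0907, 0.1445]
tool_rot: [0.996, 0.089, -0.001, -0.0]
force: [-0.6, -0.1, 0.7]
finger_gap: 0.651
gripper_force: 0.0
```

>>> apply_moves --claw '[0.3, 0.3, 0.3, 0.3, 0.3]' --travel '[[-0.04, 0, -0.03], [-0.09, 0, -0.05], [-0.13, 0, -0.05], [-0.17, 0, -0.05], [-0.17, 0, -0.05]]' --turn '[[0, 0, 0], [0, 0, 0], [0, 0, 0], [0, 0, 0], [0, 0, 0]]'

```text
t: 9.77
tcp_pos: [0.4452, 0.0668, 0.1838]
tool_rot: [0.996, 0.089, -0.005, -0.001]
force: [-1.2, -0.2, -0.0]
finger_gap: 0.653
gripper_force: 0.0
```

```bash
python3 -c "
from h import *
goal([.5888,.0901,.038],10.3)
for n in('top','side'):
  s=snap(n);P=cloud(s)
  m=(abs(P[...,2]-.064)<.012)&(np.hypot(P[...,0]-.589,P[...,1]-.09)<.05)
  q=P[m];t=q[abs(q[:,2]-.064)<.005];print(n,len(q),np.percentile(q[:,2],[5,50,95]),cv2.minAreaRect(t[:,:2].astype('f')*1000), np.linalg.lstsq(np.c_[t[:,:2]-t[:,:2].mean(0),np.ones(len(t))],t[:,2],rcond=None)[0])
  if n=='top':
    k=cv2.resize(s['pixels'],(640,400))[:,:,::-1];cv2.imwrite('pics/t6.png',k)
"
```

```text
t 9.77 tcp [0.4452 0.0668 0.1838] gap 0.653 F [-1.2 -0.2 -0. ] grip 0.0 
 travel [0.1834 0.0037 0.1806] turn [-0.0008  0.0029 -0.0005] rows 5.0
top 1029 [0.06087454 0.06438968 0.06669886] ((588.0997314453125, 88.99923706054688), (72.16587829589844, 44.9013671875), 10.727294921875) [ 0.00061597 -0.00292212  0.06438286]
side 529 [0.0548488  0.06368998 0.0656972 ] ((584.9257202148438, 86.24195861816406), (70.64080810546875, 47.01149368286133), 10.25175666809082) [0.00418213 0.01053878 0.0637577 ]
```

View pics/t6.png

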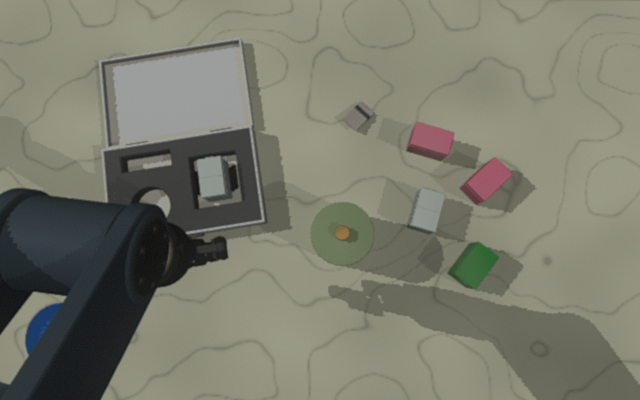

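The final view shows the box level in the cutout at (214,176), with its top at 64 mm. The lower box at (427,210) and the canister at (342,233) are in place, and the gripper is clear.

```bash
python3 -c "
from station import manip
print(manip.sign_off())"
```

```text
the job is handed in; nothing more can be done
None
```

The upper pill box is pressed fully home in the cutout (top at 64 mm, level) and released; the lower box and canister still stand in place, and the job was handed in at about 10 s.

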